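# Shut the lidded loaf tin

## Robot

A 7-joint arm with a two-finger parallel gripper is mounted at the origin on the work surface. World frame = base frame: x ahead of the robot, y to its left, z up, the work surface at z = 0. Lengths are in mm, angles in rad, forces in N, time in s.
With the tool pointing down it reaches from about 400 to 750 mm from the base axis. Payload 19.5 kg.
Tool frame: the origin (TCP) lies midway between the tips of the shut fingers; the grasp point (between the pads) lies 19 mm behind it (bot.grip_point_offset is the distance from the TCP to the grasp point, in mm); z points along the fingers, y is the direction in which the jaws open and shut (so a half turn about z gives the same grasp; the last joint's range is limited). The gripper opens to 85 mm and grips with 20 to 120 N. Pads are 22 mm wide; open, the fingers measure 114 mm over their backs; the gripper's body (76 mm by 85 mm) begins 54 mm behind the grasp point. The pads swing forward as they close: fully open they stand 13 mm farther back than shut.
Start: joints at [-1.331, 0.707, -0.028, 1.485, 0.022, 0.951, -0.075], TCP at [159.886, 552.293, 199.568] pointing down, gripper open.
Joint ranges: [-2.71, 2.71], [-0.32, 2.16], [-1.57, 1.52], [0, 2.45], [-1.46, 4.6], [0, 2.02], [-2.83, 2.83]. Speed limits (rad/s): [1.89, 1.89, 2.57, 2.57, 3.01, 3.01, 3.01].

## Interface

Orientations are given as a unit quaternion [w, x, y, z].
In Python, from plant import bot gives the robot as it stands.
- The arm moves only by the tool jog_arm, never from a script. Its argument "deltas" is a list of rows, each an object with "delta_pos": the shift along the world's x, y, z in units of 40 mm (1.0 is 40 mm), a list of three; "twist": the turn about the world's z in units of 6 degrees (1.0 is 6 degrees); "claw": the gripper's target within -1 to 1 (fully open at 1, half-way at 0, shut at -1). A call has 1 to 20 rows; each row is the pose to reach, as a shift and turn from the pose commanded when the call began; what a row does not reach only later rows make up. A row lasts 1/12 s, in which the tool goes at most 41.7 mm and 7.16 degrees, less where a joint would pass 70% of its speed; a pose out of reach is approached as far as the arm can. A call with a gripper value outside its range is refused whole. The fingers move at their own pace and stop on an object; "force" is the grip in N (left out, the last holds). Time passes only in rows, so rows that repeat a pose let the fingers close. It gives the time, the measured TCP pose, the force and the opening at its end, in the units of the state.
- bot.observe(): the state, without advancing time (a new reading comes with each control period).
- bot.read_camera(name): name is "side" or "top"; returns a dict with "color" (480x640x3 uint8, blue, green, red), "fx", "fy", "cx", "cy" (pixels), "k1" (the pictures are not rectified: a ray, as slopes to the right and down, at radius r is drawn at 1 + k1 r^2 times it, then the intrinsics apply), "eye" and "attitude" of the camera in the world. Camera axes: x right, y down, z forward; pixel columns grow to the right and rows downward; lengths in mm; the calibration is good to about 2 mm. A picture is of the moment at which its call begins. There is no depth.
- bot.hand_in(): hands the job in, once; it reports no verdict.
Trained networks look in a picture, given as the dict that the camera call returned (one of the last four; its "shot" number tells which), for a name from the list of things; names that differ only in an ending like _2 or _b are one class to them, and where a whole thing is asked for, a point or a joint stands for the part that bears it (a point fixed in the world has none). Each returns a list of dicts, best first, with "conf" (0 to 1); they miss things now and then, are a little off and sometimes report something else, mostly with a low value. They report only what shows in the picture. A call takes as long as a camera call.
- bot.cut_out(label, picture): "mask" (480x640 bool, what is visible of it) and "box" ([left, top, right, bottom] in pixels, round what is visible of it).
The state is a dict: "t": time; "q": joint angles; "dq": joint speeds; "tau": joint torques, N m; "ee_pos": TCP position; "tcp_rot": TCP orientation; "wrist_force": force on the tool from outside, world axes, zero at the start; "ft_torque": the same for the moment, N m; "gripper_width": opening from 0.0 (shut) to 1.0 (fully open).
Only numpy, scipy, OpenCV 4.12 (cv2) and the standard library are available. Lean on these libraries where they do the work, as an engineer would, in place of code of your own. Each camera call takes 0.05 s, during which the arm holds its last target.

## Task

Shut the loaf tin on the bench: push its raised lid over until it lies flat on the tin, then push the flat lid along, away from its hinge, until it will go no further and its free edge is tucked beneath the lip at the other end. Use only gentle pushes and presses of the fingertips; do not lift, tip or shove the tin about, and leave everything else on the bench where it is.

Things in the scene. Friction and masses are not known exactly. Their poses are not given: they have to be found in the camera images.
- tin: Dark steel loaf tin with dough in it, standing loose on the bench, about 1.7 kg: 159 mm long (its x), 100 mm wide, walls 75 mm high. Origin: centre of its underside, on the bench. +x points to the hinge end, -x to the lip end, z up. The lid's hinge axis runs along its y at x = +74 mm, z = 77 mm (joint slide at 0).
- lip (a point): Middle of the top of the lip at the tin's -x end, at tin x = -71 mm, 85 mm above the bench. The lip is 80 mm wide and overhangs the mouth from tin x = -79 to about -56 mm; its flat underside is 82 mm above the bench (3 mm of play over a flat lid), its mouth flares up to about 87 mm.
- deck (a point): Middle of the fixed 40 mm deep deck that roofs the hinge end, top 75 mm above the bench, at tin x = +60 mm. A slotted hinge ear stands at each side of it (tin y = +-51.5 mm, 3 mm thick, tin x = +34 to +80 mm, up to 87 mm above the bench).
- lid (a joint): Hinge of the plain steel lid: a flat plate 88 mm wide, 4 mm thick, from 4 to 126 mm from the hinge axis, which lies in its mid plane. 0 rad: flat on the tin, pointing to the lip; 1.57: upright; about 2: leaning back beyond the hinge end; stop at 2.2. Stiff hinge (0.12 N m, lid 0.12 kg): the lid stays at any angle; 1 to 3 N at its edge turns it.
- slide (a joint): How far the hinge pin and lid are slid from the hinge end toward the lip (tin's -x). 0 = drawn back: the lid's free edge just clears the lip when folding down. 0.018 m = stop, fully home: edge about 13 mm beneath the lip. Stays where left; about 3 N moves it. A lid folded while too far forward lands on the lip and must first be pushed back.
- lid_edge (a point): Middle of the lid's free edge, on its outer face (the top face when shut), 126 mm from the hinge axis.
- ledge_top (a point): Middle of the top of the push ledge: a rib on the lid's outer face, 4 mm thick, 70 mm wide (along the hinge), 18 mm tall, 24 mm from the hinge axis. With the lid flat it stands up from the lid's top (79 mm above the bench) to 97 mm; push its side that faces the hinge end to slide the lid home.
- roll: Bystander: baked roll 100 x 55 x 45 mm lying beside the tin; origin under its centre.
- scraper: Bystander: bench scraper, steel blade with a wooden bar handle, 130 x 90 x 20 mm, flat beside the tin; origin under its middle.
- bowl: Bystander: steel bowl, 130 mm across, 70 mm high; origin under its centre.
- dredger: Bystander: aluminium flour shaker jar, 68 mm across, 100 mm high; origin under its centre.
- oil: Bystander: amber oil bottle, 64 mm across, 170 mm high; origin under its centre.
- brush: Bystander: pastry brush, 200 mm long, lying along its x; origin under its middle.

How it is judged:
By the outcome, as a careful person would: the job done as asked, in the order asked, and still so for the second after the job is handed in, with the robot touching nothing.
It also fails if it takes over 45 s, if anything falls off the work surface, if the arm or the gripper's body presses on something with over 40 N, if the wrist force passes 120 N, or if a joint passes its speed limit or range.

## Working session

There is one attempt and no reset: what is moved stays moved. The work goes in short steps, Python scripts to look and compute and a tool call to move; the robot and the scene stay as the last step left them, time stands still between calls to the robot, and variables do not carry over. Pictures are saved under pics/ and viewed, and the job is handed in when it is done.

Besides the shell and the picture viewer there is one more tool, called after ">>>" in YAML: its name, and indented under it one key for each argument. jog_arm: Moves the arm, as the interface text tells. Its arguments: {"type":"object","properties":{"deltas":{"type":"array","items":{"type":"object","properties":{"delta_pos":{"type":"array","items":{"type":"number"}},"twist":{"type":"number"},"claw":{"type":"number"}}}},"force":{"type":"number"}},"required":["deltas"]}

```bash
ls; mkdir -p pics
python3 - <<'E'
from plant import bot
import cv2
print(bot.observe())
for n in ("top","side"):
    p=bot.read_camera(n); cv2.imwrite(f"pics/{n}0.png",p["color"])
    print({k:v for k,v in p.items() if k!="color"})
    for l in ("tin","lid","ledge_top","lip","deck","roll","scraper","bowl","dredger","oil","brush"):
        try:
            r=bot.cut_out(l,p); print(l,[(round(d["conf"],2),d["box"]) for d in r[:2]])
        except Exception as e: print(l,e)
E
```

```text
pics
{'t': 0.0, 'q': array([-1.33069078,  0.70709984, -0.0276142 ,  1.48500801,  0.02201234,
        0.95085436, -0.07548036]), 'dq': array([-0.00166227,  0.00181795, -0.00085244,  0.00240685,  0.00014908,
       -0.00025565,  0.00052805]), 'tau': array([ 1.70914223e-04, -8.83222103e+01,  1.23462662e+00, -2.36168432e+01,
        1.69169856e-02,  6.49384718e-03,  6.91910418e-05]), 'ee_pos': array([159.82748154, 552.039241  , 199.12718428]), 'tcp_rot': array([-5.26879956e-05,  1.40424629e-01,  9.90091228e-01, -5.30751643e-04]), 'wrist_force': array([ 1.35221377, -0.5252959 , -0.22434141]), 'ft_torque': array([-0.00148654,  0.02423075,  0.10499232]), 'gripper_width': 1.001324292380986}
{'fx': 622.8861393931325, 'fy': 622.8861393931325, 'cx': 319.1703001009452, 'cy': 240.7460603233889, 'k1': -0.03257047909454247, 'eye': array([ 481.20195963,   -6.95583794, 1412.7150948 ]), 'attitude': array([-0.01102044,  0.71279276, -0.70115854,  0.01348082]), 'shot': 1}
tin [(0.92, [267.7, 200.7, 354.8, 301.1])]
lid [(0.72, [313.6, 198.4, 359.1, 243.1]), (0.47, [266.8, 197.7, 355.4, 300.4])]
ledge_top 
[... 653 characters left out ...]
.11233386]), 'attitude': array([-0.46079641,  0.8825554 , -0.08689854,  0.03480343]), 'shot': 2}
tin [(0.71, [264.4, 200.3, 347.7, 279.9])]
lid [(0.72, [242.0, 265.8, 305.2, 306.9]), (0.69, [322.2, 199.2, 346.7, 251.7])]
ledge_top [(0.97, [318.7, 199.7, 352.5, 251.1])]
lip [(0.59, [268.0, 197.0, 348.1, 276.2])]
deck [(0.68, [267.5, 199.8, 347.8, 275.4]), (0.57, [392.9, 311.3, 426.3, 385.6])]
roll [(0.67, [311.9, 221.3, 344.3, 238.4])]
scraper [(0.96, [243.1, 267.3, 304.6, 306.3])]
bowl [(0.7, [322.9, 203.4, 345.5, 248.7]), (0.59, [259.0, 164.9, 298.2, 194.5])]
dredger [(0.9, [328.9, 155.6, 352.1, 188.2])]
oil [(0.79, [390.7, 310.8, 426.7, 385.9])]
brush [(0.77, [254.3, 382.3, 356.0, 405.9])]
```

Run:
```python
import cv2
a=cv2.imread("pics/top0.png")[170:350,220:420]; cv2.imwrite("pics/topc.png",cv2.resize(a,(800,600)[:2] if 0 else (660,594),interpolation=cv2.INTER_CUBIC))
a=cv2.imread("pics/side0.png")[170:320,220:400]; cv2.imwrite("pics/sidec.png",cv2.resize(a,(720,600),interpolation=cv2.INTER_CUBIC))
```

```text
(no output)
```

View pics/top0.png

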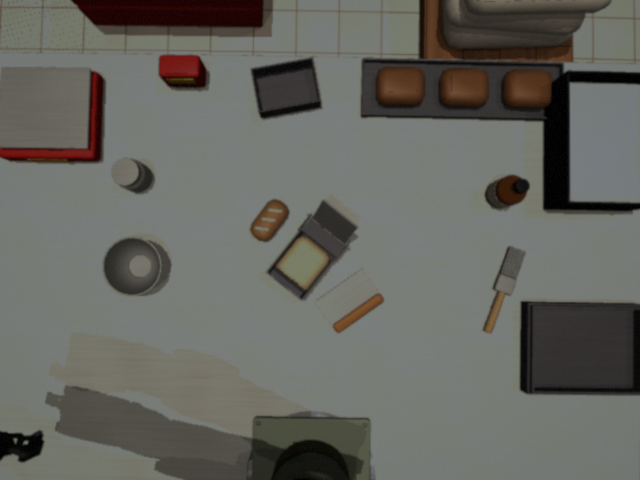

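View pics/side0.png

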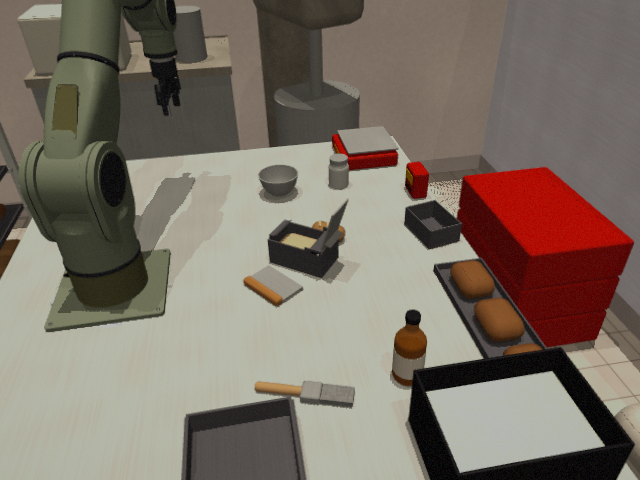

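View pics/topc.png

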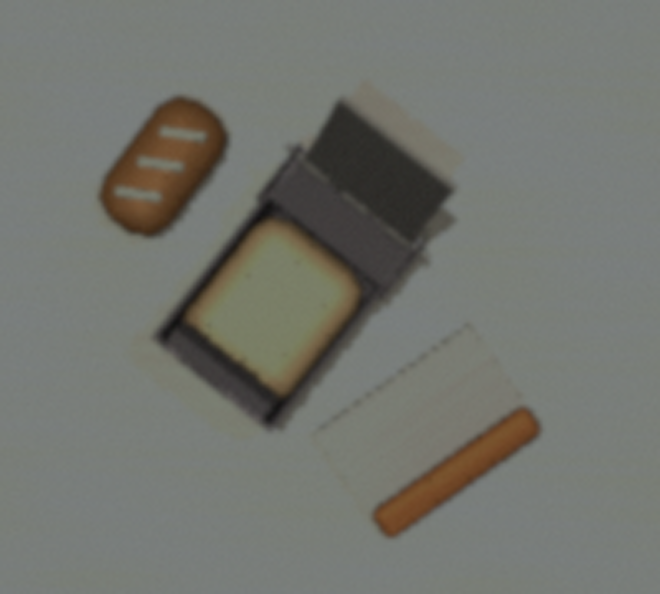

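View pics/sidec.png

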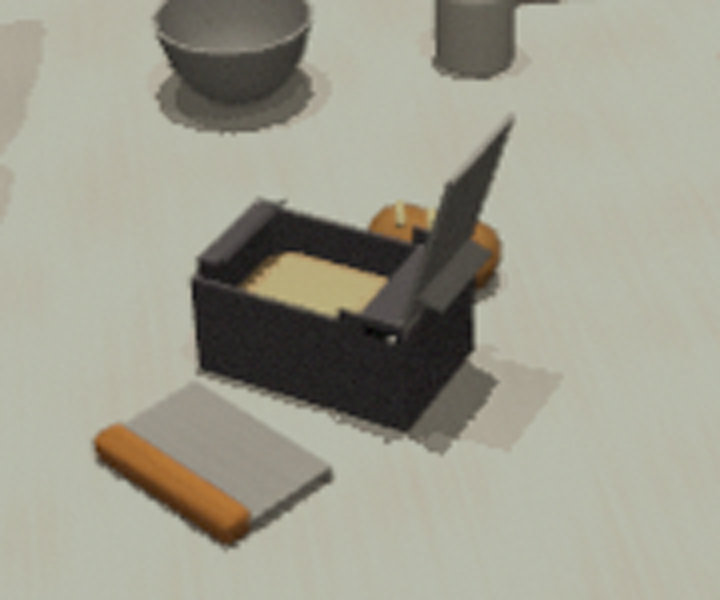

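Run:
```python
import cv2,numpy as np
def g(f,x,y,w,h,o,s):
    a=cv2.imread(f)[y:y+h,x:x+w]; a=cv2.convertScaleAbs(a,alpha=1.7,beta=0)
    a=cv2.resize(a,None,fx=s,fy=s,interpolation=cv2.INTER_CUBIC)
    for i in range(0,w,10):
        cv2.putText(a,str(x+i),(i*s,8),0,.3,(0,0,255)); a[::4,i*s]=(0,0,255)
    for i in range(0,h,10):
        cv2.putText(a,str(y+i),(0,i*s+8),0,.3,(0,0,255)); a[i*s,::4]=(0,0,255)
    cv2.imwrite(o,a)
g("pics/top0.png",262,194,100,75,"pics/t1.png",8)
g("pics/top0.png",262,230,100,75,"pics/t2.png",8)
g("pics/side0.png",262,195,95,90 if 0 else 75,"pics/s1.png",8)
g("pics/side0.png",262,215,95,68,"pics/s2.png",8)
```

```text
(no output)
```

View pics/t1.png

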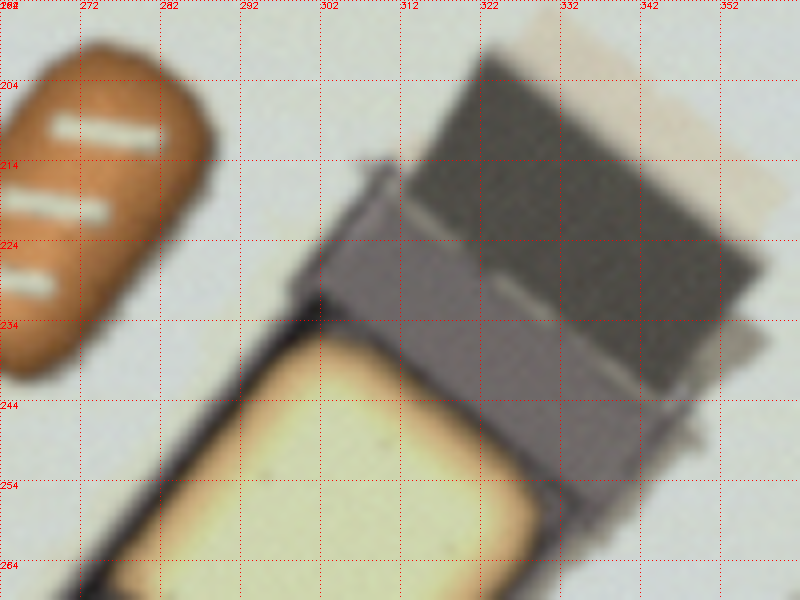

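View pics/t2.png

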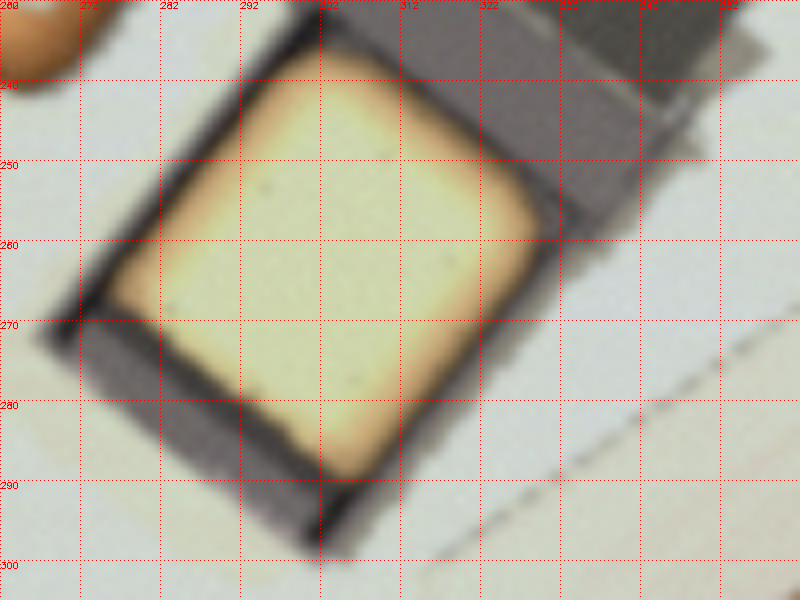

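View pics/s1.png

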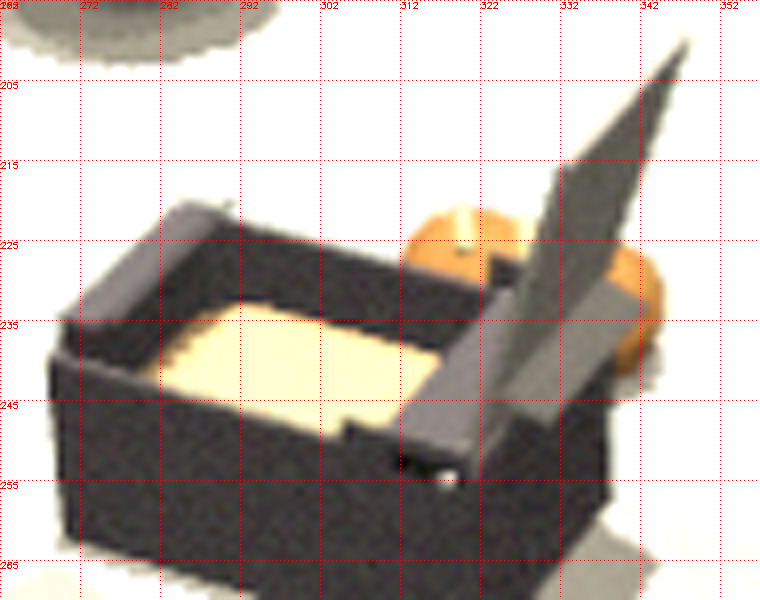

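View pics/s2.png

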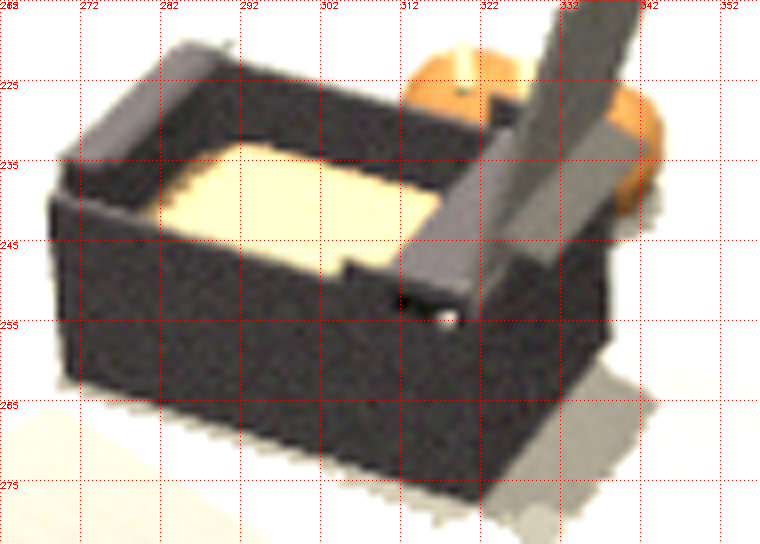

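```bash
cat > h.py <<'E'
import numpy as np, cv2
from scipy.spatial.transform import Rotation as R
from scipy.optimize import least_squares
def cam(p):
    q=np.array(p["attitude"]); return dict(eye=np.array(p["eye"]),R=R.from_quat([q[1],q[2],q[3],q[0]]).as_matrix(),**{k:p[k] for k in("fx","fy","cx","cy","k1")})
def proj(c,X):
    v=(np.atleast_2d(X)-c["eye"])@c["R"]; s=v[:,:2]/v[:,2:]; s=s*(1+c["k1"]*(s**2).sum(1,keepdims=True))
    return s*[c["fx"],c["fy"]]+[c["cx"],c["cy"]]
def t2w(pose,P):
    P=np.atleast_2d(P).astype(float); c,s=np.cos(pose[2]),np.sin(pose[2])
    return np.c_[pose[0]+c*P[:,0]-s*P[:,1],pose[1]+s*P[:,0]+c*P[:,1],P[:,2]]
def lidp(a,s,r,y,n=0): # n: outer-face offset
    return [74-s-r*np.cos(a)+n*np.sin(a),y,77+r*np.sin(a)+n*np.cos(a)]
E
python3 - <<'E'
from h import *
from plant import bot
import pickle
T=cam(bot.read_camera("top"));S=cam(bot.read_camera("side"));pickle.dump((T,S),open("cams.pkl","wb"))
top=[((-79.5,50,75),(267.5,272)),((-79.5,-50,75),(301.5,300)),((34,53,87),(297.5,230.5)),((34,-53,87),(334,260)),((80,53,87),(309.5,213.5)),((80,-53,87),(348.5,242.5)),(("L",126,44),(322.5,200)),(("L",126,-44),(358,227))]
side=[((-79.5,-50,0),(270,262.5)),((79.5,-50,0),(322,277)),((79.5,50,0),(338,257.5)),((-79.5,-50,75),(268.5,239.5)),(("L",126,-44),(332.5,215.5)),(("L",126,44),(348,200)),((34,-53,87),(305,247)),(("L",0,-54),(317.5,255)),((-79,-40,85),(270,235)),((-79,40,85),(285,220))]
def res(p,full=False):
    r=[]
    for c,L,i in((T,top,0),(S,side,1)):
        X=np.array([lidp(p[3],p[4],P[1],P[2]) if P[0]=="L" else P for P,_ in L])
        e=proj(c,t2w(p,X))+p[5+2*i:7+2*i]-np.array([u for _,u in L]); r.append(e)
    if full: return r
    return np.r_[np.vstack(r).ravel(),p[5:]/1.0]
o=least_squares(res,[475,20,-.64,2,0,0,0,0,0],loss="soft_l1",x_scale=[10,10,.1,.1,5,1,1,1,1])
print(o.x.round(3),np.sqrt(np.diag(np.linalg.inv(o.jac.T@o.jac))).round(3))
for e in res(o.x,True): print(e.round(1).tolist())
p=o.x; np.save("pose.npy",p)
for a in (p[3],1.57,1.2,.9,.6,.3,0): print(a.round(2) if a else 0,t2w(p,[lidp(a,p[4],126,0,2),lidp(a,p[4],24,0,20)]).round(0).tolist())
q=bot.observe()["tcp_rot"];print(R.from_quat([q[1],q[2],q[3],q[0]]).as_matrix().round(3))
E
```

```text
[ 4.91938e+02  1.57150e+01 -6.51000e-01  1.88600e+00  4.02700e+00
  6.30000e-02  2.85000e-01  3.66000e-01  7.70000e-02] [1.95  2.128 0.008 0.024 2.882 0.917 0.866 0.739 0.54 ]
[[-2.3, 0.1], [0.2, 1.0], [-0.8, -1.1], [1.8, 0.3], [0.6, -1.0], [0.6, 0.8], [-0.3, -0.7], [-0.4, 0.1]]
[[-0.1, -0.0], [0.3, 1.5], [1.0, -0.1], [-1.0, 0.3], [0.1, 0.3], [0.2, -1.5], [-0.2, 0.5], [-0.1, -0.4], [-0.6, -0.3], [-0.1, -0.3]]
1.89 [[580.0, -52.0, 196.0], [569.0, -43.0, 94.0]]Traceback (most recent call last):
  File "<stdin>", line 18, in <module>
AttributeError: 'float' object has no attribute 'round'
```

Run:
```python
from h import *
from plant import bot
p=np.load("pose.npy")
q=bot.observe()["tcp_rot"];print(R.from_quat([q[1],q[2],q[3],q[0]]).as_matrix().round(3), "tin y dir",-np.sin(p[2]),np.cos(p[2]))
print("start behind",t2w(p,[150,0,160]))
```

```text
[[-0.961  0.278 -0.   ]
 [ 0.278  0.961 -0.   ]
 [ 0.    -0.    -1.   ]] tin y dir 0.6062900302096416 0.7952436100141843
start behind [[611.22467694 -75.22891741 160.        ]]
```

>>> jog_arm:
  deltas:
    - {"delta_pos": [0, 0, 1], "twist": 0, "claw": -1}
    - {"delta_pos": [0.3, -0.5, 1.7], "twist": 0, "claw": -1}
    - {"delta_pos": [0.7, -1.0, 2], "twist": -0.3, "claw": -1}
    - {"delta_pos": [1.3, -1.8, 2], "twist": -0.6, "claw": -1}
    - {"delta_pos": [1.9, -2.6, 2], "twist": -0.9, "claw": -1}
    - {"delta_pos": [2.4, -3.4, 2], "twist": -1.2, "claw": -1}
    - {"delta_pos": [3.0, -4.2, 2], "twist": -1.5, "claw": -1}
    - {"delta_pos": [3.6, -5.0, 2], "twist": -1.8, "claw": -1}
    - {"delta_pos": [4.2, -5.8, 2], "twist": -2.1, "claw": -1}
    - {"delta_pos": [4.8, -6.6, 2], "twist": -2.4, "claw": -1}
    - {"delta_pos": [5.3, -7.4, 2], "twist": -2.7, "claw": -1}
    - {"delta_pos": [5.9, -8.2, 2], "twist": -3.0, "claw": -1}
    - {"delta_pos": [6.5, -9.0, 2], "twist": -3.3, "claw": -1}
    - {"delta_pos": [7.0, -9.8, 2], "twist": -3.5, "claw": -1}
    - {"delta_pos": [7.6, -10.6, 2], "twist": -3.5, "claw": -1}
    - {"delta_pos": [8.2, -11.4, 2], "twist": -3.5, "claw": -1}
    - {"delta_pos": [8.8, -12.2, 2], "twist": -3.5, "claw": -1}
    - {"delta_pos": [9.3, -13.0, 2], "twist": -3.5, "claw": -1}
    - {"delta_pos": [9.9, -13.8, 2], "twist": -3.5, "claw": -1}
    - {"delta_pos": [10.6, -14.7, 2], "twist": -3.5, "claw": -1}
  force: 20

```text
t: 2.97
ee_pos: [582.1, -34.3, 279.8]
tcp_rot: [0.0, 0.318, 0.948, 0.0]
wrist_force: [0.6, 0.8, 0.6]
gripper_width: -0.003
```

>>> jog_arm:
  deltas:
    - {"delta_pos": [0.4, -0.5, 0], "twist": 0, "claw": -1}
    - {"delta_pos": [0.7, -1.0, 0], "twist": 0, "claw": -1}
    - {"delta_pos": [0.7, -1.0, -0.6], "twist": 0, "claw": -1}
    - {"delta_pos": [0.7, -1.0, -1.3], "twist": 0, "claw": -1}
    - {"delta_pos": [0.7, -1.0, -2.0], "twist": 0, "claw": -1}
    - {"delta_pos": [0.7, -1.0, -2.6], "twist": 0, "claw": -1}
    - {"delta_pos": [0.7, -1.0, -2.8], "twist": 0, "claw": -1}
    - {"delta_pos": [0.7, -1.0, -2.8], "twist": 0, "claw": -1}

```text
t: 3.63
ee_pos: [608.8, -72.5, 166.3]
tcp_rot: [-0.001, 0.319, 0.948, -0.0]
wrist_force: [-0.4, -0.5, 0.6]
gripper_width: -0.0
```

```bash
cat > snap.py <<'E'
import sys,cv2
from plant import bot
from h import *
n=sys.argv[1]; x,y=int(sys.argv[2]),int(sys.argv[3])
o=bot.observe(); print(o["t"],o["ee_pos"].round(1),o["wrist_force"].round(1))
p=np.load("pose.npy"); c,s=np.cos(p[2]),np.sin(p[2]); d=o["ee_pos"][:2]-p[:2]
print("tcp in tin",(c*d[0]+s*d[1]).round(1),(-s*d[0]+c*d[1]).round(1))
for cam_ in ("side","top"):
    a=bot.read_camera(cam_)["color"]
    cv2.imwrite(f"pics/{n}_{cam_}_full.png",a)
    w,h=(100,75); x0,y0=(262,195) if cam_=="side" else (x,y)
    a=cv2.resize(cv2.convertScaleAbs(a[y0:y0+h,x0:x0+w],alpha=1.7),None,fx=5,fy=5,interpolation=cv2.INTER_CUBIC)
    cv2.imwrite(f"pics/{n}_{cam_}.png",a)
a=cv2.imread(f"pics/{n}_side.png");b=cv2.imread(f"pics/{n}_top.png"); cv2.imwrite(f"pics/{n}.png",cv2.resize(np.hstack([a,b]),(800,300)))
E
python3 snap.py a 280 190
```

```text
3.6333 [608.8 -72.5 166.3] [-0.4 -0.5  0.6]
tcp in tin 146.5 0.7
```

View pics/a_side.png

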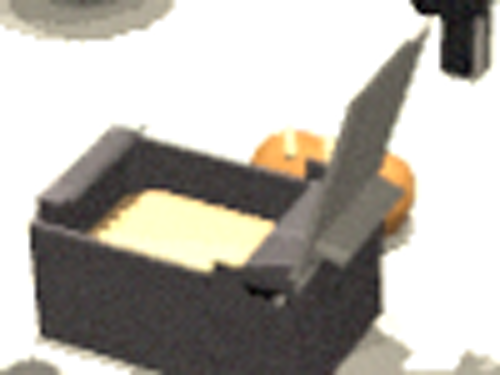

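>>> jog_arm:
  deltas:
    - {"delta_pos": [-0.2, 0.15, 0], "twist": 0, "claw": -1}
    - {"delta_pos": [-0.4, 0.3, 0], "twist": 0, "claw": -1}
    - {"delta_pos": [-0.56, 0.42, 0], "twist": 0, "claw": -1}
    - {"delta_pos": [-0.7, 0.53, 0], "twist": 0, "claw": -1}
    - {"delta_pos": [-0.83, 0.64, 0], "twist": 0, "claw": -1}
    - {"delta_pos": [-0.97, 0.74, 0], "twist": 0, "claw": -1}
    - {"delta_pos": [-1.11, 0.85, 0], "twist": 0, "claw": -1}
    - {"delta_pos": [-1.25, 0.95, 0], "twist": 0, "claw": -1}
    - {"delta_pos": [-1.39, 1.06, 0], "twist": 0, "claw": -1}
    - {"delta_pos": [-1.53, 1.17, 0], "twist": 0, "claw": -1}
    - {"delta_pos": [-1.67, 1.27, 0], "twist": 0, "claw": -1}
    - {"delta_pos": [-1.83, 1.39, 0], "twist": 0, "claw": -1}
    - {"delta_pos": [-1.99, 1.52, 0], "twist": 0, "claw": -1}
    - {"delta_pos": [-1.99, 1.52, 0], "twist": 0, "claw": -1}

```text
t: 4.9
ee_pos: [528.8, -10.6, 167.7]
tcp_rot: [-0.0, 0.318, 0.948, 0.0]
wrist_force: [-0.2, 0.8, 0.3]
gripper_width: 0.003
```

```bash
python3 snap.py b 262 190
```

```text
4.9 [528.8 -10.6 167.7] [-0.2  0.8  0.3]
tcp in tin 45.3 1.4
```

View pics/b.png

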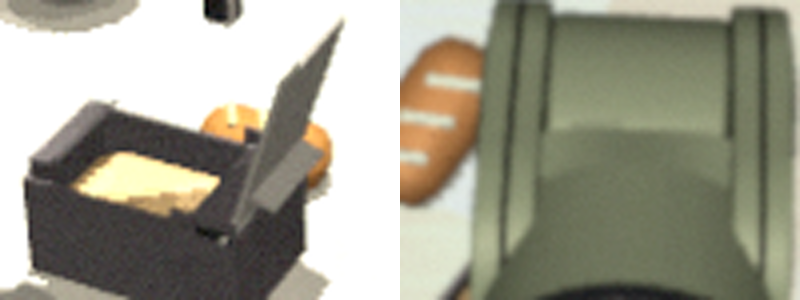

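Run:
```python
from h import *
import pickle
T,S=pickle.load(open("cams.pkl","rb"))
print(proj(S,[[528.8,-10.6,167.7],[608.8,-72.5,166.3]]),proj(T,[528.8,-10.6,167.7]))
```

```text
[[317.4683999  210.87008969]
 [354.3121067  220.83238479]] [[319.03913457 238.54297431]]
```

View pics/b_side_full.png

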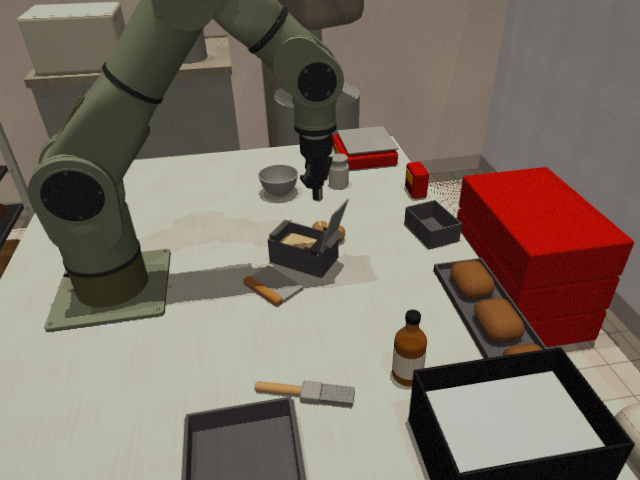

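View pics/a_side_full.png

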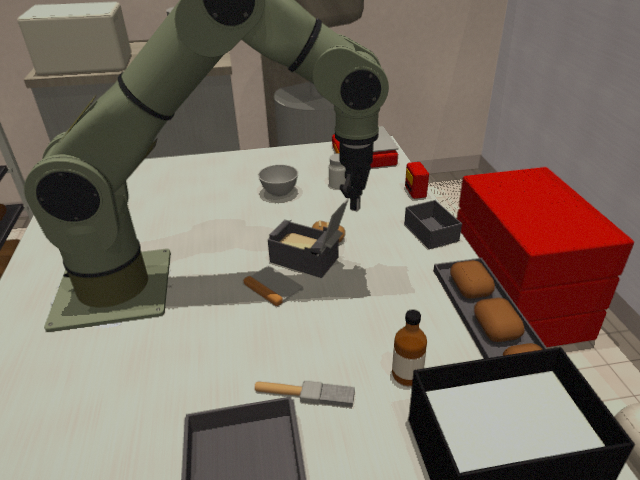

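Run:
```python
from h import *
import pickle,cv2
T,S=pickle.load(open("cams.pkl","rb"))
for z in (199,199+13,230): print(z,proj(S,[159.8,552,z]),proj(T,[159.8,552,z]))
print(proj(S,[528.8,-10.6,200]),proj(S,[608.8,-72.5,200]))
def g(f,x,y,w,h,o,s,pt):
    a=cv2.imread(f)[y:y+h,x:x+w]; a=cv2.convertScaleAbs(a,alpha=3)
    a=cv2.resize(a,None,fx=s,fy=s,interpolation=cv2.INTER_CUBIC)
    for q in pt: cv2.drawMarker(a,tuple(int(v) for v in ((np.array(q)-[x,y])*s)),(0,0,255),0,10)
    cv2.imwrite(o,a)
P=[[159.8,552,199]]
g("pics/side0.png",130,50,80,80,"pics/g1.png",6,proj(S,P))
g("pics/top0.png",0,410,80,70,"pics/g2.png",6,proj(T,P))
g("pics/b_side_full.png",280,150,80,80,"pics/g3.png",6,proj(S,[528.8,-10.6,167.7]))
```

```text
199 [[174.45897181 124.90074607]] [[ 26.97554251 422.5991817 ]]
212 [[173.67983322 121.05743642]] [[ 23.86701325 424.3159707 ]]
230 [[172.58795336 115.67623682]] [[ 19.45237656 426.75401754]]
[[317.08099313 199.73515509]] [[354.47034619 209.01035147]]
```

View pics/g1.png

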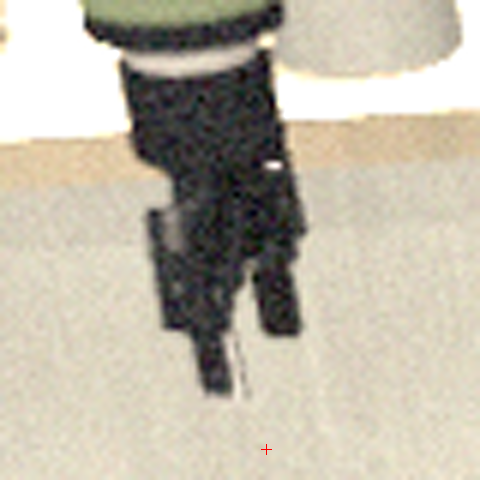

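View pics/g2.png

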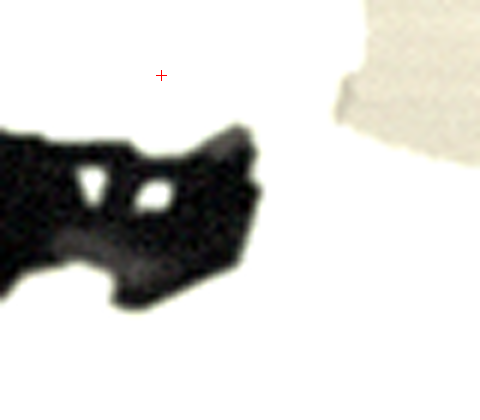

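View pics/g3.png

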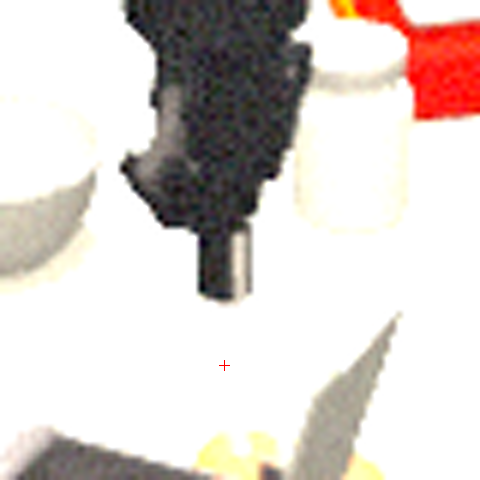

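Run:
```python
from h import *
import pickle
T,S=pickle.load(open("cams.pkl","rb"))
print("base top",proj(T,[0,0,0]),"side",proj(S,[0,0,0]))
print("T axes",T["R"].round(3).tolist(),"S",S["R"].round(3).tolist(), T["eye"],S["eye"])
# base plate top-view width 250..372 at row~417 front edge
for y in(-100,100): print(proj(T,[100,y,20]),proj(S,[100,y,20]))
def tri(a,b):
    f=lambda X:np.r_[proj(T,X)[0]-a,proj(S,X)[0]-b]
    o=least_squares(f,[400,0,100]);return o.x.round(1),o.fun.round(1)
print("oil cap",tri([519,185],[413,313]))
print("dredger base/top",tri([125,172],[339,159]))
print("tips open R/L guess",tri([41,431],[177,105]),tri([20,459],[165.5,115]),tri([41,431],[165.5,115]))
```

```text
base top [[310.21229463 476.09751302]] side [[113.39354984 288.3574201 ]]
T axes [[0.016, -0.999, 0.035], [-1.0, -0.017, -0.003], [0.004, -0.035, -0.999]] S [[0.982, -0.121, 0.142], [-0.185, -0.56, 0.807], [-0.019, -0.819, -0.573]] [ 481.20195963   -6.95583794 1412.7150948 ] [  360.57887705 -1103.59447686   858.11233386]
[[355.88202267 434.64235041]] [[149.12068029 302.90508585]]
[[265.82962821 433.22920303]] [[155.88531882 253.98114413]]
oil cap (array([ 643.8, -411.9,  168.1]), array([ 0. , -0.2, -0.2,  0. ]))
dredger base/top (array([667.6, 405. ,  93.9]), array([ 0.1, -0.4, -0.6,  0.1]))
tips open R/L guess (array([174.3, 484.4, 289.8]), array([ 0. , -2.7, -4.5, -0.3])) (array([113.2, 544.3, 242.1]), array([-0.1, -5.6, -9.1, -0.9])) (array([155.1, 500.9, 251.7]), array([0. , 2. , 3.3, 0.3]))
```

View pics/b_top_full.png

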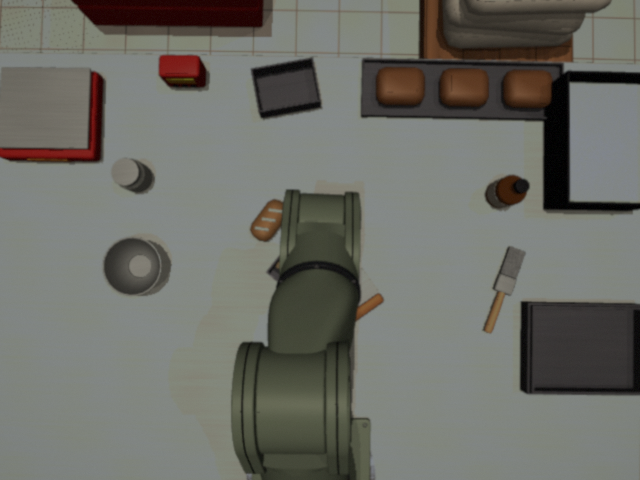

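>>> jog_arm:
  deltas:
    - {"delta_pos": [0, 0, 0.8], "twist": 0, "claw": -1}
    - {"delta_pos": [0.2, -0.15, 1.5], "twist": 0, "claw": -1}
    - {"delta_pos": [0.7, -0.53, 1.5], "twist": 0, "claw": -1}
    - {"delta_pos": [1.2, -0.91, 1.5], "twist": 0, "claw": -1}
    - {"delta_pos": [1.7, -1.3, 1.5], "twist": 0, "claw": -1}
    - {"delta_pos": [2.1, -1.6, 1.5], "twist": 0, "claw": -1}
    - {"delta_pos": [2.1, -1.6, 1.0], "twist": 0, "claw": -1}
    - {"delta_pos": [2.1, -1.6, 0.4], "twist": 0, "claw": -1}
    - {"delta_pos": [2.1, -1.6, -0.2], "twist": 0, "claw": -1}
    - {"delta_pos": [2.1, -1.6, -0.7], "twist": 0, "claw": -1}
    - {"delta_pos": [2.1, -1.6, -0.9], "twist": 0, "claw": -1}
    - {"delta_pos": [2.1, -1.6, -0.9], "twist": 0, "claw": -1}
    - {"delta_pos": [2.1, -1.6, -0.9], "twist": 0, "claw": -1}

```text
t: 6.08
ee_pos: [614.2, -76.0, 132.2]
tcp_rot: [0.0, 0.319, 0.948, -0.0]
wrist_force: [-0.0, -0.1, 0.7]
gripper_width: 0.001
```

```bash
cat > chk.py <<'E'
import sys,pickle,cv2
from h import *
from plant import bot
T,S=pickle.load(open("cams.pkl","rb"))
n=sys.argv[1];dz=float(sys.argv[2]) if len(sys.argv)>2 else 32
o=bot.observe();e=o["ee_pos"]
p=np.load("pose.npy"); c,s=np.cos(p[2]),np.sin(p[2]); d=e[:2]-p[:2]
print(round(o["t"],2),"tcp in tin",(c*d[0]+s*d[1]).round(1),(-s*d[0]+c*d[1]).round(1),"z",e[2].round(1),"F",o["wrist_force"].round(1))
a=bot.read_camera("side")["color"];x,y,w,h,k=260,180,110,100,6
a=cv2.resize(cv2.convertScaleAbs(a[y:y+h,x:x+w],alpha=1.8),None,fx=k,fy=k,interpolation=cv2.INTER_CUBIC)
for zz,col in((0,(0,0,255)),(dz,(0,255,0))):
    u=(proj(S,e+[0,0,zz])[0]-[x,y]+.5)*k; cv2.drawMarker(a,tuple(int(v) for v in u),col,0,12)
cv2.imwrite(f"pics/{n}.png",a)
E
python3 chk.py c
```

```text
6.08 tcp in tin 152.9 1.2 z 132.2 F [-0.  -0.1  0.7]
```

View pics/c.png

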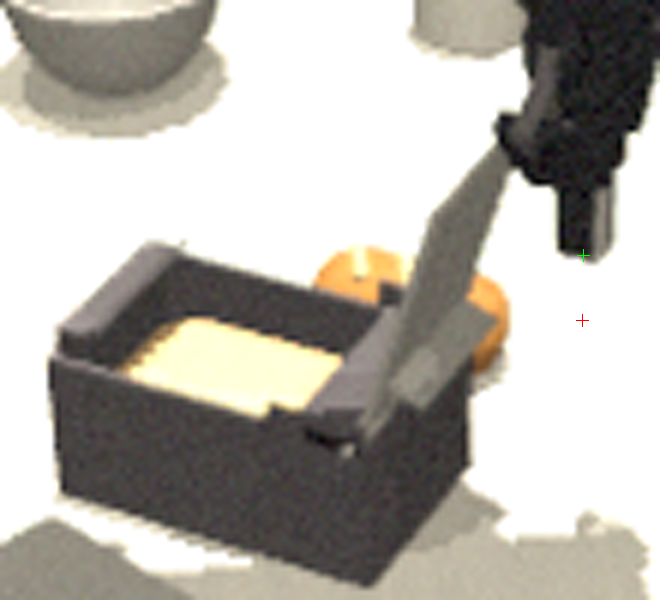

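>>> jog_arm:
  deltas:
    - {"delta_pos": [0, 0, 0.25], "twist": 0, "claw": -1}
    - {"delta_pos": [-0.2, 0.15, 0.25], "twist": 0, "claw": -1}
    - {"delta_pos": [-0.4, 0.3, 0.25], "twist": 0, "claw": -1}
    - {"delta_pos": [-0.56, 0.42, 0.25], "twist": 0, "claw": -1}
    - {"delta_pos": [-0.7, 0.53, 0.25], "twist": 0, "claw": -1}
    - {"delta_pos": [-0.83, 0.64, 0.25], "twist": 0, "claw": -1}
    - {"delta_pos": [-0.97, 0.74, 0.25], "twist": 0, "claw": -1}
    - {"delta_pos": [-1.11, 0.85, 0.25], "twist": 0, "claw": -1}
    - {"delta_pos": [-1.25, 0.95, 0.25], "twist": 0, "claw": -1}
    - {"delta_pos": [-1.39, 1.06, 0.25], "twist": 0, "claw": -1}
    - {"delta_pos": [-1.39, 1.06, 0.25], "twist": 0, "claw": -1}

```text
t: 7.05
ee_pos: [557.3, -32.4, 141.7]
tcp_rot: [-0.0, 0.318, 0.948, 0.0]
wrist_force: [-1.1, -0.5, 1.1]
gripper_width: 0.002
```

```bash
python3 chk.py d 31
```

```text
7.05 tcp in tin 81.2 1.4 z 141.7 F [-1.1 -0.5  1.1]
```

View pics/d.png

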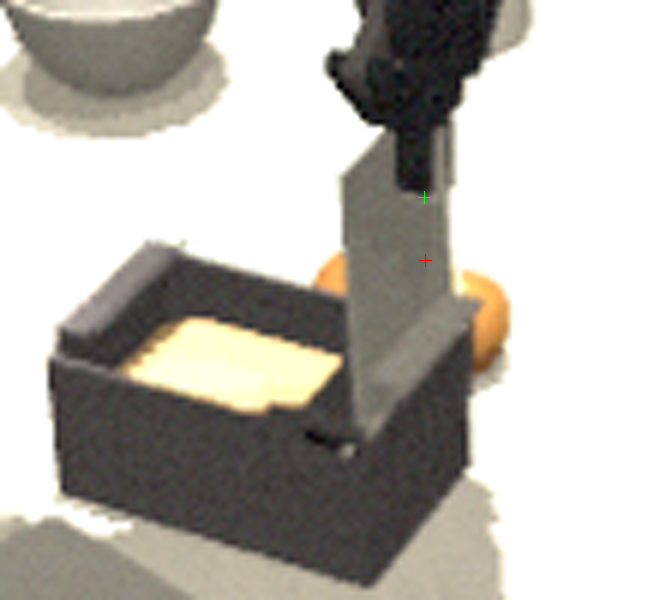

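>>> jog_arm:
  deltas:
    - {"delta_pos": [-0.14, 0.11, 0], "twist": 0, "claw": -1}
    - {"delta_pos": [-0.28, 0.21, 0], "twist": 0, "claw": -1}
    - {"delta_pos": [-0.42, 0.32, -0.03], "twist": 0, "claw": -1}
    - {"delta_pos": [-0.54, 0.41, -0.05], "twist": 0, "claw": -1}
    - {"delta_pos": [-0.66, 0.5, -0.1], "twist": 0, "claw": -1}
    - {"delta_pos": [-0.8, 0.61, -0.15], "twist": 0, "claw": -1}
    - {"delta_pos": [-0.91, 0.7, -0.2], "twist": 0, "claw": -1}
    - {"delta_pos": [-1.03, 0.79, -0.28], "twist": 0, "claw": -1}
    - {"delta_pos": [-1.15, 0.88, -0.38], "twist": 0, "claw": -1}
    - {"delta_pos": [-1.27, 0.97, -0.48], "twist": 0, "claw": -1}
    - {"delta_pos": [-1.37, 1.05, -0.58], "twist": 0, "claw": -1}
    - {"delta_pos": [-1.47, 1.12, -0.7], "twist": 0, "claw": -1}
    - {"delta_pos": [-1.57, 1.2, -0.83], "twist": 0, "claw": -1}
    - {"delta_pos": [-1.67, 1.27, -0.95], "twist": 0, "claw": -1}
    - {"delta_pos": [-1.67, 1.27, -0.95], "twist": 0, "claw": -1}

```text
t: 8.35
ee_pos: [490.3, 18.0, 102.6]
tcp_rot: [-0.001, 0.318, 0.948, -0.0]
wrist_force: [-0.4, -0.4, -0.4]
gripper_width: 0.001
```

```bash
python3 chk.py e 33
```

```text
8.35 tcp in tin -2.7 0.9 z 102.6 F [-0.4 -0.4 -0.4]
```

View pics/e.png

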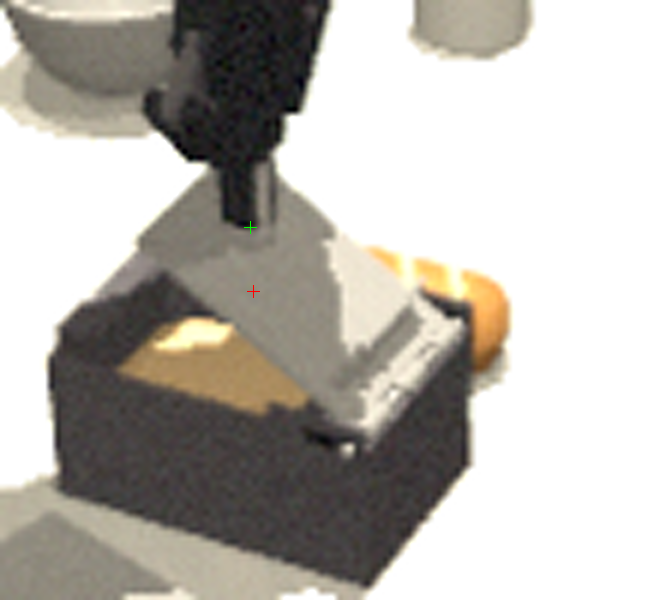

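>>> jog_arm:
  deltas:
    - {"delta_pos": [-0.06, 0.05, -0.1], "twist": 0, "claw": -1}
    - {"delta_pos": [-0.11, 0.08, -0.17], "twist": 0, "claw": -1}
    - {"delta_pos": [-0.16, 0.12, -0.27], "twist": 0, "claw": -1}
    - {"delta_pos": [-0.2, 0.15, -0.39], "twist": 0, "claw": -1}
    - {"delta_pos": [-0.24, 0.18, -0.5], "twist": 0, "claw": -1}
    - {"delta_pos": [-0.28, 0.21, -0.64], "twist": 0, "claw": -1}
    - {"delta_pos": [-0.31, 0.23, -0.77], "twist": 0, "claw": -1}
    - {"delta_pos": [-0.34, 0.26, -0.89], "twist": 0, "claw": -1}
    - {"delta_pos": [-0.36, 0.27, -1.0], "twist": 0, "claw": -1}
    - {"delta_pos": [-0.38, 0.29, -1.1], "twist": 0, "claw": -1}
    - {"delta_pos": [-0.38, 0.29, -1.1], "twist": 0, "claw": -1}

```text
t: 9.32
ee_pos: [475.9, 29.1, 58.8]
tcp_rot: [-0.0, 0.318, 0.948, -0.0]
wrist_force: [-0.4, -0.6, 0.6]
gripper_width: 0.002
```

```bash
python3 chk.py f 33
```

```text
9.32 tcp in tin -20.9 0.9 z 58.8 F [-0.4 -0.6  0.6]
```

View pics/f.png

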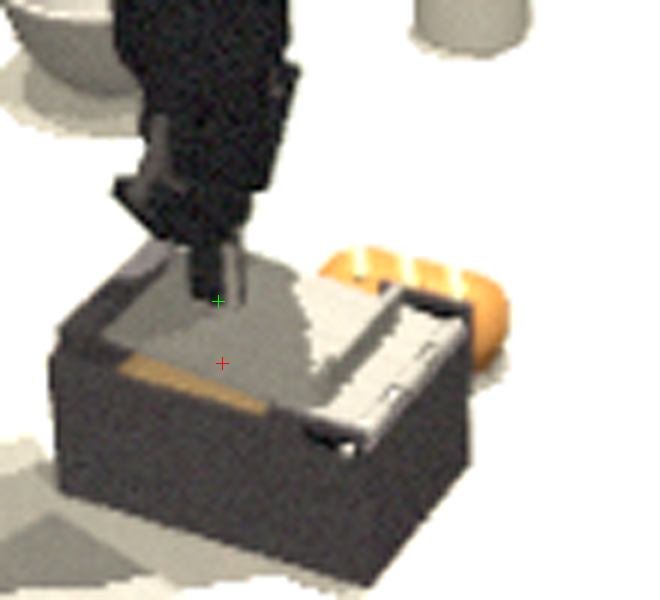

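>>> jog_arm:
  deltas:
    - {"delta_pos": [0, 0, -0.08], "twist": 0, "claw": -1}
    - {"delta_pos": [0, 0, -0.16], "twist": 0, "claw": -1}
    - {"delta_pos": [0, 0, -0.24], "twist": 0, "claw": -1}
    - {"delta_pos": [0, 0, -0.28], "twist": 0, "claw": -1}
    - {"delta_pos": [0, 0, -0.28], "twist": 0, "claw": -1}

```text
t: 9.78
ee_pos: [476.2, 29.0, 48.0]
tcp_rot: [-0.0, 0.319, 0.948, -0.0]
wrist_force: [0.3, -0.1, -0.0]
gripper_width: -0.002
```

```bash
python3 chk.py g 33
```

```text
9.78 tcp in tin -20.6 1.0 z 48.0 F [ 0.3 -0.1 -0. ]
```

View pics/g.png

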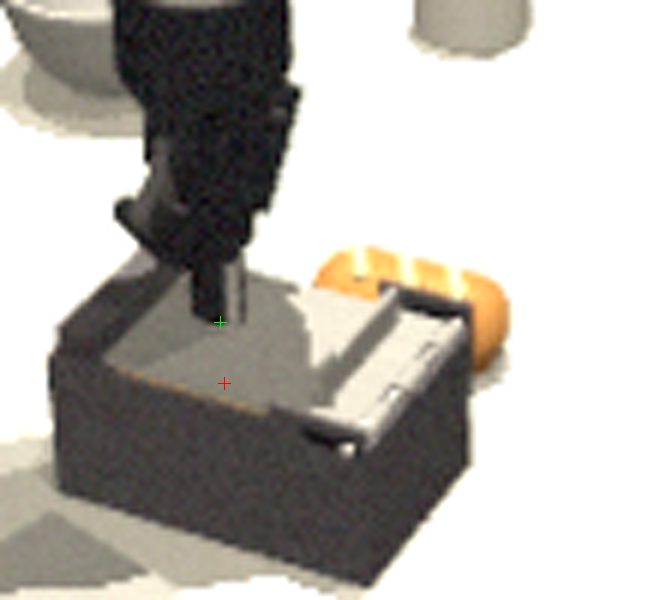

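>>> jog_arm:
  deltas:
    - {"delta_pos": [0, 0, -0.03], "twist": 0, "claw": -1}
    - {"delta_pos": [0, 0, -0.06], "twist": 0, "claw": -1}
    - {"delta_pos": [0, 0, -0.06], "twist": 0, "claw": -1}

```text
t: 10.08
ee_pos: [476.3, 29.0, 45.9]
tcp_rot: [0.0, 0.319, 0.948, -0.0]
wrist_force: [-0.4, 0.2, 4.5]
gripper_width: 0.001
```

>>> jog_arm:
  deltas:
    - {"delta_pos": [0, 0, -0.02], "twist": 0, "claw": -1}
    - {"delta_pos": [0, 0, -0.04], "twist": 0, "claw": -1}
    - {"delta_pos": [0, 0, -0.04], "twist": 0, "claw": -1}

```text
t: 10.33
ee_pos: [476.4, 29.0, 44.5]
tcp_rot: [0.0, 0.319, 0.948, 0.0]
wrist_force: [-1.6, 0.7, 9.4]
gripper_width: 0.001
```

```bash
python3 chk.py h 33
```

```text
10.33 tcp in tin -20.4 1.2 z 44.5 F [-1.6  0.7  9.4]
```

View pics/h.png

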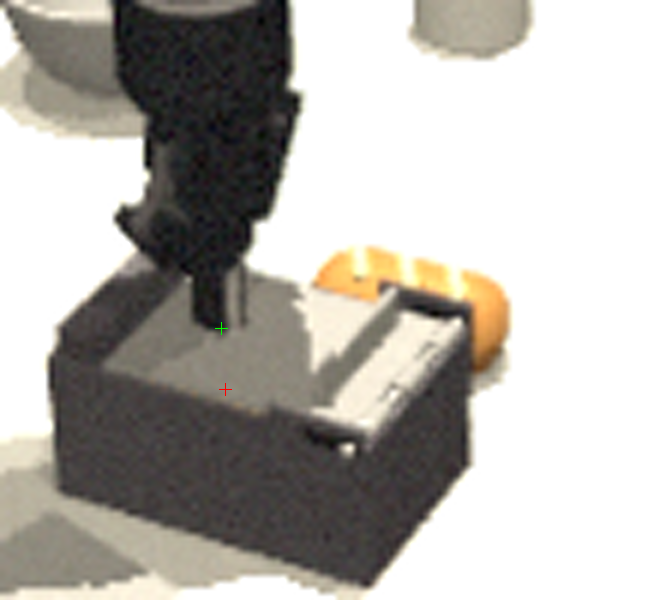

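>>> jog_arm:
  deltas:
    - {"delta_pos": [0, 0, 0.5], "twist": 0, "claw": -1}
    - {"delta_pos": [0, 0, 1.2], "twist": 0, "claw": -1}
    - {"delta_pos": [0.4, -0.3, 1.4], "twist": 0, "claw": -1}
    - {"delta_pos": [0.9, -0.68, 1.4], "twist": 0, "claw": -1}
    - {"delta_pos": [1.4, -1.06, 1.4], "twist": 0, "claw": -1}
    - {"delta_pos": [1.8, -1.37, 1.4], "twist": 0, "claw": -1}
    - {"delta_pos": [1.98, -1.52, 1.4], "twist": 0, "claw": -1}
    - {"delta_pos": [1.98, -1.52, 1.2], "twist": 0, "claw": -1}
    - {"delta_pos": [1.98, -1.52, 0.8], "twist": 0, "claw": -1}
    - {"delta_pos": [1.98, -1.52, 0.5], "twist": 0, "claw": -1}
    - {"delta_pos": [1.98, -1.52, 0.5], "twist": 0, "claw": -1}

```text
t: 11.3
ee_pos: [553.8, -31.1, 62.0]
tcp_rot: [-0.002, 0.318, 0.948, -0.0]
wrist_force: [-1.8, -0.1, -0.3]
gripper_width: -0.001
```

```bash
python3 chk.py i 33
```

```text
11.3 tcp in tin 77.6 0.2 z 62.0 F [-1.8 -0.1 -0.3]
```

View pics/i.png

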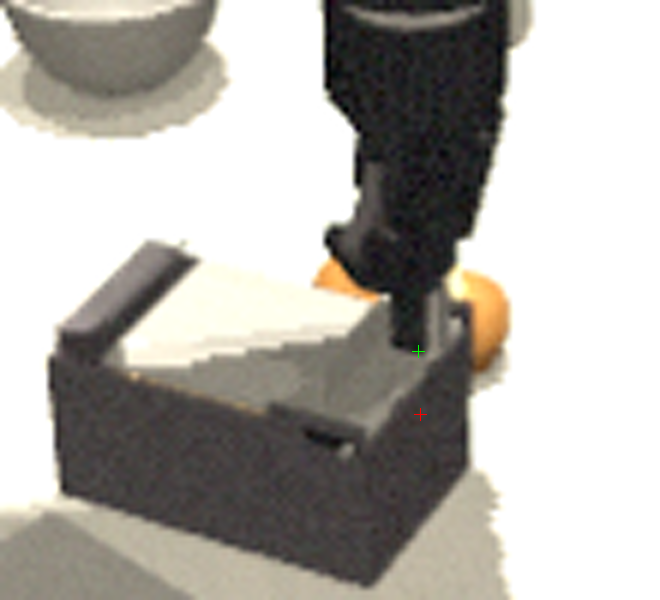

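>>> jog_arm:
  deltas:
    - {"delta_pos": [0, 0, -0.1], "twist": 0, "claw": -1}
    - {"delta_pos": [0, 0, -0.2], "twist": 0, "claw": -1}
    - {"delta_pos": [0, 0, -0.2], "twist": 0, "claw": -1}
    - {"delta_pos": [-0.12, 0.09, -0.2], "twist": 0, "claw": -1}
    - {"delta_pos": [-0.2, 0.15, -0.2], "twist": 0, "claw": -1}
    - {"delta_pos": [-0.26, 0.2, -0.2], "twist": 0, "claw": -1}
    - {"delta_pos": [-0.32, 0.24, -0.2], "twist": 0, "claw": -1}
    - {"delta_pos": [-0.38, 0.29, -0.2], "twist": 0, "claw": -1}
    - {"delta_pos": [-0.44, 0.34, -0.2], "twist": 0, "claw": -1}
    - {"delta_pos": [-0.44, 0.34, -0.2], "twist": 0, "claw": -1}

```text
t: 12.18
ee_pos: [537.6, -18.0, 56.5]
tcp_rot: [0.0, 0.318, 0.948, -0.0]
wrist_force: [0.8, 0.1, -0.1]
gripper_width: 0.001
```

```bash
python3 chk.py j 33
```

```text
12.18 tcp in tin 56.7 0.9 z 56.5 F [ 0.8  0.1 -0.1]
```

View pics/j.png

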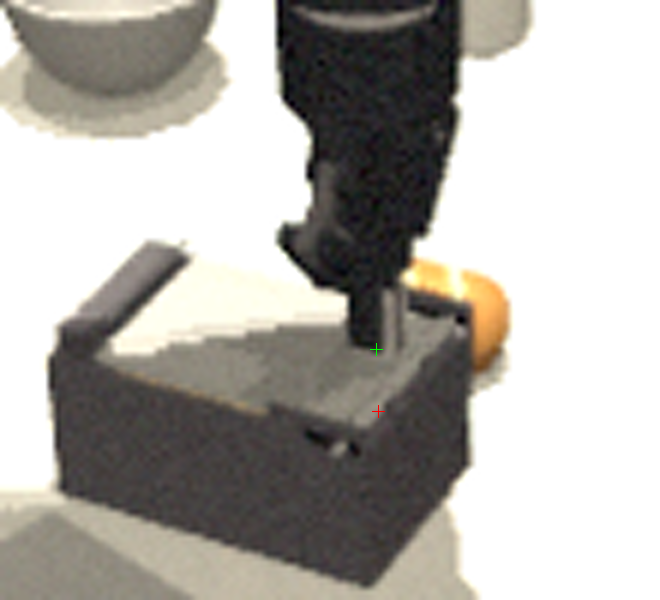

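>>> jog_arm:
  deltas:
    - {"delta_pos": [-0.05, 0.04, 0], "twist": 0, "claw": -1}
    - {"delta_pos": [-0.1, 0.08, 0], "twist": 0, "claw": -1}
    - {"delta_pos": [-0.15, 0.11, 0], "twist": 0, "claw": -1}
    - {"delta_pos": [-0.2, 0.15, 0], "twist": 0, "claw": -1}
    - {"delta_pos": [-0.2, 0.15, 0], "twist": 0, "claw": -1}

```text
t: 12.65
ee_pos: [529.5, -11.8, 56.4]
tcp_rot: [-0.0, 0.318, 0.948, 0.0]
wrist_force: [0.7, -0.4, 0.2]
gripper_width: 0.004
```

```bash
python3 chk.py k 33
```

```text
12.65 tcp in tin 46.5 0.9 z 56.4 F [ 0.7 -0.4  0.2]
```

View pics/k.png

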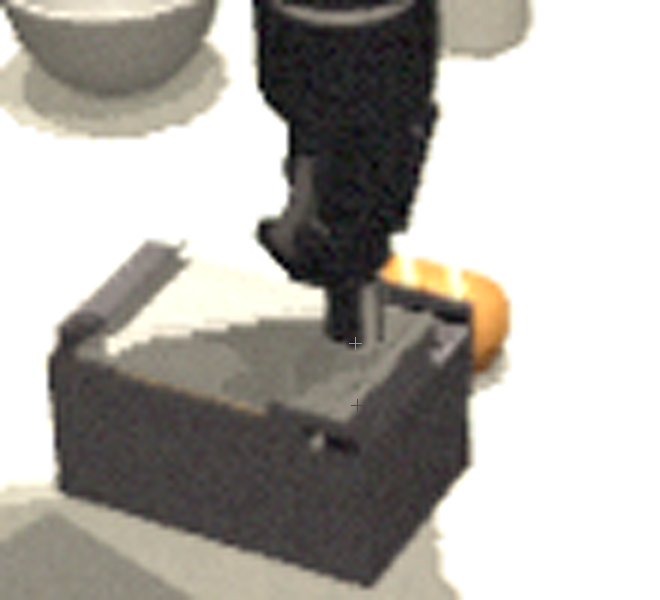

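>>> jog_arm:
  deltas:
    - {"delta_pos": [-0.03, 0.02, 0], "twist": 0, "claw": -1}
    - {"delta_pos": [-0.06, 0.04, 0], "twist": 0, "claw": -1}
    - {"delta_pos": [-0.06, 0.045, 0], "twist": 0, "claw": -1}

```text
t: 12.95
ee_pos: [527.4, -10.3, 56.4]
tcp_rot: [0.0, 0.319, 0.948, -0.0]
wrist_force: [2.2, -1.9, -0.3]
gripper_width: 0.003
```

>>> jog_arm:
  deltas:
    - {"delta_pos": [-0.02, 0.015, 0], "twist": 0, "claw": -1}
    - {"delta_pos": [-0.03, 0.023, 0], "twist": 0, "claw": -1}
    - {"delta_pos": [-0.03, 0.023, 0], "twist": 0, "claw": -1}

```text
t: 13.2
ee_pos: [526.5, -9.7, 56.4]
tcp_rot: [0.0, 0.319, 0.948, -0.0]
wrist_force: [3.4, -2.1, -1.2]
gripper_width: -0.002
```

```bash
python3 chk.py l 33
```

```text
13.2 tcp in tin 42.8 0.8 z 56.4 F [ 3.4 -2.1 -1.2]
```

View pics/l.png

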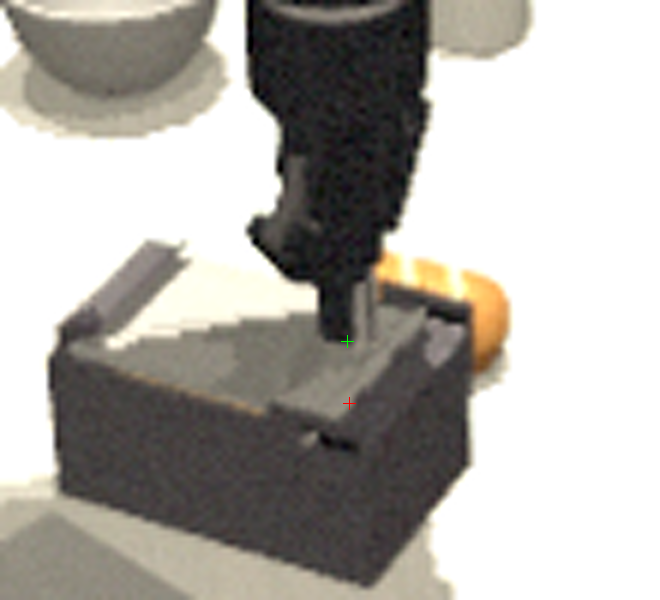

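>>> jog_arm:
  deltas:
    - {"delta_pos": [-0.02, 0.015, 0], "twist": 0, "claw": -1}
    - {"delta_pos": [-0.03, 0.023, 0], "twist": 0, "claw": -1}
    - {"delta_pos": [-0.03, 0.023, 0], "twist": 0, "claw": -1}

```text
t: 13.5
ee_pos: [525.5, -8.9, 56.4]
tcp_rot: [0.001, 0.319, 0.948, -0.0]
wrist_force: [5.9, -4.6, -3.6]
gripper_width: -0.002
```

```bash
python3 chk.py m 33
```

```text
13.5 tcp in tin 41.7 0.8 z 56.4 F [ 5.9 -4.6 -3.6]
```

View pics/m.png

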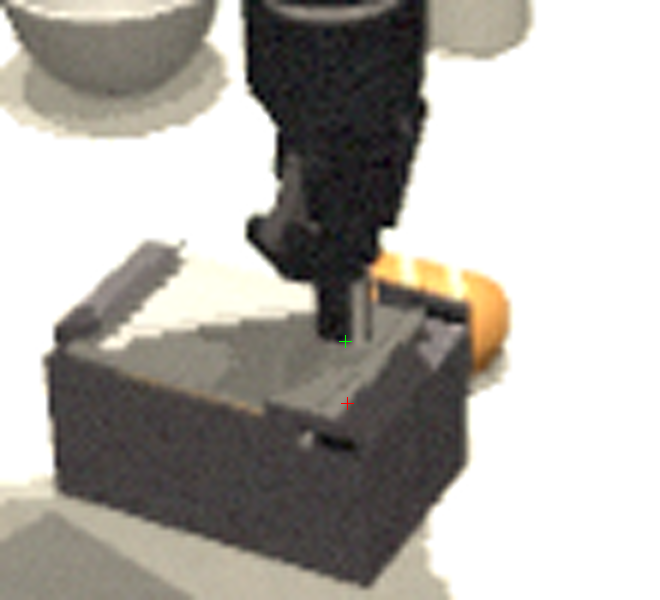

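>>> jog_arm:
  deltas:
    - {"delta_pos": [0.1, -0.08, 0], "twist": 0, "claw": -1}
    - {"delta_pos": [0.15, -0.11, 0.2], "twist": 0, "claw": -1}
    - {"delta_pos": [0.15, -0.11, 1], "twist": 0, "claw": -1}
    - {"delta_pos": [0.15, -0.11, 2], "twist": 0, "claw": -1}
    - {"delta_pos": [0, 0.8, 3], "twist": 0, "claw": -1}
    - {"delta_pos": [-0.3, 1.8, 3.5], "twist": 0, "claw": -1}
    - {"delta_pos": [-0.6, 2.8, 3.5], "twist": 0, "claw": -1}
    - {"delta_pos": [-0.9, 3.8, 3.5], "twist": 0, "claw": -1}
    - {"delta_pos": [-1.2, 4.8, 3.5], "twist": 0, "claw": -1}
    - {"delta_pos": [-1.5, 5.8, 3.5], "twist": 0, "claw": -1}
    - {"delta_pos": [-1.8, 6.8, 3.5], "twist": 0, "claw": -1}
    - {"delta_pos": [-2.1, 7.6, 3.5], "twist": 0, "claw": -1}
    - {"delta_pos": [-2.4, 8.4, 3.5], "twist": 0, "claw": -1}
    - {"delta_pos": [-2.7, 9.2, 3.5], "twist": 0, "claw": -1}
    - {"delta_pos": [-3, 10, 3.5], "twist": 0, "claw": -1}
    - {"delta_pos": [-3, 10, 3.5], "twist": 0, "claw": -1}

```text
t: 14.88
ee_pos: [400.9, 397.5, 196.4]
tcp_rot: [-0.002, 0.315, 0.949, 0.001]
wrist_force: [-1.1, 0.6, 0.1]
gripper_width: -0.0
```

```bash
python3 chk.py n 33
python3 - <<'E'
from plant import bot
import cv2
p=bot.read_camera("top"); cv2.imwrite("pics/n_top_full.png",p["color"])
a=cv2.convertScaleAbs(p["color"][194:304,262:362],alpha=1.7); cv2.imwrite("pics/n_top.png",cv2.resize(a,None,fx=5,fy=5,interpolation=cv2.INTER_CUBIC))
E
```

```text
14.88 tcp in tin -303.9 248.5 z 196.4 F [-1.1  0.6  0.1]
```

View pics/n.png

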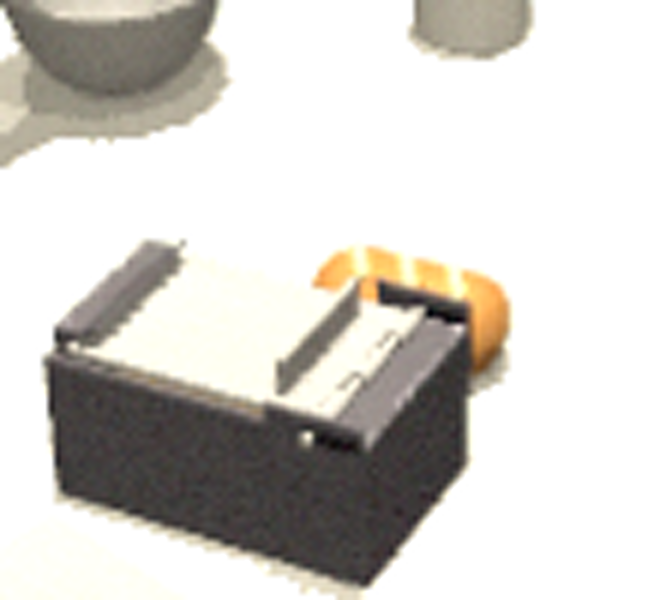

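View pics/n_top.png

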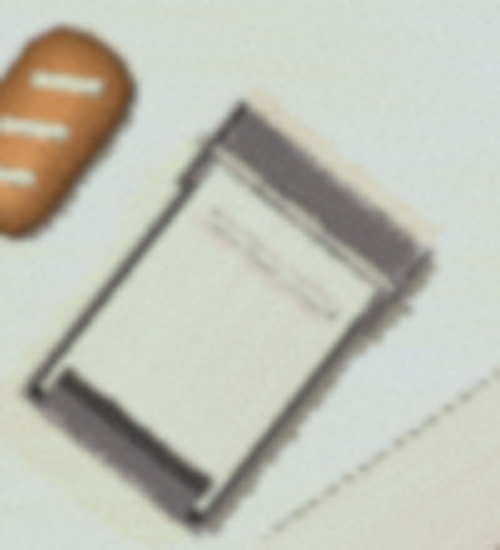

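View pics/n_top_full.png

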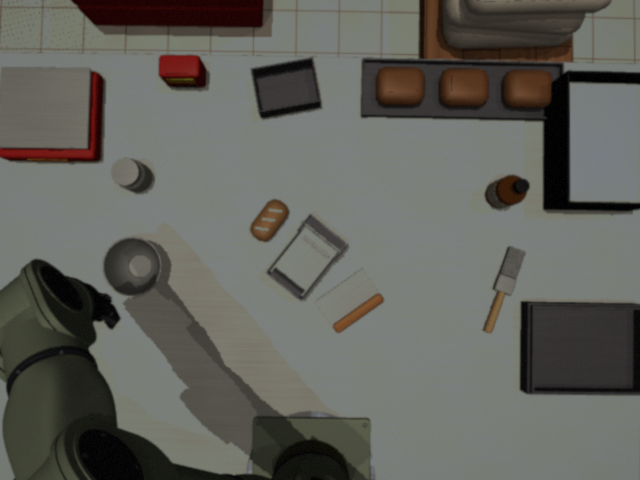

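Run:
```python
from h import *
import pickle
T,S=pickle.load(open("cams.pkl","rb"));p=np.load("pose.npy")
for s in (0,2,4,14,16,18,20): print(s,(proj(S,t2w(p,[74-s,-54,77]))+p[7:9]).round(1),"ledge near/far end",(proj(S,t2w(p,[[50-s,-35,97],[50-s,35,97]]))+p[7:9]).round(1).tolist(),"lid rear top view",(proj(T,t2w(p,[[70-s,44,79],[70-s,-44,79]]))+p[5:7]).round(1).tolist())
```

```text
0 [[318.9 255. ]] ledge near/far end [[313.7, 242.1], [326.1, 228.1]] lid rear top view [[310.5, 219.1], [342.8, 244.5]]
2 [[318.1 254.8]] ledge near/far end [[313.0, 241.9], [325.5, 227.9]] lid rear top view [[309.9, 219.8], [342.2, 245.2]]
4 [[317.4 254.6]] ledge near/far end [[312.3, 241.7], [324.8, 227.7]] lid rear top view [[309.4, 220.5], [341.6, 245.9]]
14 [[313.9 253.6]] ledge near/far end [[308.8, 240.8], [321.4, 226.8]] lid rear top view [[306.5, 224.2], [338.7, 249.6]]
16 [[313.2 253.4]] ledge near/far end [[308.1, 240.6], [320.7, 226.7]] lid rear top view [[305.9, 224.9], [338.1, 250.3]]
18 [[312.5 253.2]] ledge near/far end [[307.4, 240.4], [320.0, 226.5]] lid rear top view [[305.3, 225.7], [337.6, 251.1]]
20 [[311.8 253. ]] ledge near/far end [[306.7, 240.2], [319.4, 226.3]] lid rear top view [[304.7, 226.4], [337.0, 251.8]]
```

```bash
python3 -c "
from plant import bot
print(bot.hand_in())"
```

```text
the job is handed in; nothing more can be done
None
```

The loaf tin is shut: I pushed the lid over with closed fingertips, pressed it flat with about 9 N, then slid it along by its ledge to the stop. I handed the job in at about 15 s, with the gripper well clear of the tin.

- **Slide:** in the last pictures the lid lies flat with its free edge under the lip. In the side view the hinge pin moved about 6.7 px, roughly 19 mm. About 1 mm of that is the tin itself, so the lid travelled about 18 mm, which is fully home. The push force rose to about 7.5 N at the end.
- **Tin moved slightly:** that last push shifted the tin about 1 mm toward its lip end.
- **Bystanders:** in the last overhead picture, none of the other things appears to have moved. I compared this by eye only.
- **Height reading disagreed:** the side camera showed the fingertips about 33 mm higher than the reported height. Because of this my first sweep passed just over the lid without touching it. I corrected for the offset, and contact with the flat lid confirmed it.
- **Starting slide uncertain:** I could only place the lid's starting slide within about 0 to 4 mm. The lid cleared the lip on the way down, so it did not need pushing back first.

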